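# Free the rusted bolt of the knife chest and open it

### The arm

A 6-joint arm with a two-finger parallel gripper is mounted at the origin on the work surface. World frame = base frame: x ahead of the robot, y to its left, z up, the work surface at z = 0. Lengths are in m, angles in degrees, forces in N, time in s.
With the tool pointing down it reaches from about 0.25 to 0.775 m from the base axis. Payload 4 kg.
Tool frame: the origin (TCP) lies at the very end of the fingers, on their centre line; the grasp point (between the pads) lies 19 mm behind it; z points along the fingers, y is the direction in which the jaws open and shut (so a half turn about z gives the same grasp; the last joint's range is limited). The gripper opens to 85 mm and grips with 20 to 120 N. Pads are 22 mm wide; open, the fingers measure 114 mm over their backs; the gripper's body (76 mm by 85 mm) begins 54 mm behind the grasp point. The pads swing forward as they close: fully open they stand 13 mm farther back than shut.
Start: joints at [-82.111, 4.996, 78.535, -0, 96.463, -5.907], TCP at [0.131, -0.534, 0.231] pointing down, gripper open.
Joint ranges: [-177.83, 177.83], [-43.37, 116.18], [15.69, 146.23], [-61.86, 241.86], [9.47, 152.12], [-147.06, 147.06]. Speed limits (degrees/s): [159.86, 159.86, 180, 180, 180, 180].

### API

Orientations are given as a 3x3 rotation matrix whose columns are the frame's x, y, z axes.
In Python, from plant import robot, fingers, kin, viewer gives the robot as it stands. The module is installed in compiled form; this text tells all that it offers. Calls block until the motion is done:
- robot.reach(position, orientation): joint-space move of the TCP to a pose.
- robot.servo_line(position, ori=None, v=0.15, until_force=None): straight line of the TCP; ori=None keeps the orientation; v is the mean speed in m/s. With until_force (N) it stops when the force on the tool has changed by that much, and returns True; else False.
- robot.goto_joints(angles): joint-space move.
- fingers.gripper_to(opening, grasp_force=None): finger opening in m; grasp_force is the grip in N (None keeps the last); returns when the fingers have stopped.
- robot.sleep(seconds).
- kin.solve_ik(position, orientation): joint angles nearest the present ones, or None.
- viewer.get_image(name): name is "scene" or "top" or "wrist"; returns a dict with "color" (480x640x3 uint8, red, green, blue), "range_z" (480x640 float32, m along the optical axis (not along the pixel's ray), 0 where there is no reading), "fov_y" (degrees; the focal length in pixels is half the picture's height over the tangent of half this angle, whatever the lens; pixels are square), "cx", "cy" (the principal point, pixels), "R" (3x3) and "t" (3): a world point X has camera coordinates R X + t; the wrist camera has in their place "T_tool_cam" (4x4, takes a point from camera to tool coordinates, whose origin is the TCP and whose axes are the flange's). Camera axes: x right, y down, z forward; pixel columns grow to the right and rows downward; lengths in m; the calibration is good to about 2 mm. A picture is of the moment at which its call begins: read the wrist's pose just before it.
A pose or a line that the arm cannot do raises robot.PlanningError and nothing moves.
- robot.close_job(): hands the job in, once; it reports no verdict.
Readings, each from a call of its own:
- robot.read_t(): time.
- robot.read_joint_positions(): joint angles.
- robot.read_joint_vel(): joint speeds.
- robot.read_joint_torque(): joint torques, N m.
- robot.read_tool_pos(): TCP position.
- robot.read_tcp_rot(): TCP orientation.
- robot.read_wrist_force(): force on the tool from outside, world axes, zero at the start.
- robot.read_moment(): the same for the moment, N m.
- robot.read_width(): finger opening in m.
Only numpy, scipy, OpenCV 4.12 (cv2) and the standard library are available. Lean on these libraries where they do the work, as an engineer would, in place of code of your own. Each camera call takes 0.05 s, during which the arm holds its last target.

### The job

The slide bolt that locks the lid of the white knife chest has rusted. Work it free with short strokes back and forth, without ever forcing its knob, draw it all the way back, and then lift the chest's lid until it stands upright by itself and let go; leave everything else on the worktop where it is.

Things in the scene. Friction and masses are not known exactly. Their poses are not given: they have to be found in the camera images.
- chest: White steel knife chest, fixed, 250 (x) by 360 (y) by 120 mm high. Origin: centre of its underside; x points to the hinge side (away from the robot), y along the bolt towards its keeper, z up; yaw varies by 15 degrees. The top is a fixed frame with an inset lid, flush with it; the bolt sits on the lid, its nose runs under a keeper bridge on the left part of the frame.
- lid (a joint): Angle of the lid (rad): 0 shut, 1.57 upright, stop at 1.75. The hinge is stiff and holds the lid wherever it is left; raising it takes about 11 N at the bar. Locked (a few hundredths of play) while the bolt's nose is under the keeper bridge.
- lid_bar (a point): Middle of the lid's bar handle: round steel bar 12 mm thick, 130 mm long along the chest's y, a post at each end, axis 40 mm above the lid's face (160 mm above the worktop), 40 mm behind the chest's front edge, 195 mm in x from the hinge line. The point turns with the lid; its axes are the chest's when shut.
- lid_hinge (a point): Point on the lid's hinge line, at its middle (x 110 mm, z 120 mm in the chest's frame). The hinge line runs along the chest's y.
- bolt (a joint): Travel of the bolt (m): 0 fully shot, 0.060 fully drawn back to its stop; grows as the bolt moves along the chest's -y. The nose is clear of the keeper beyond 0.041. It starts at 0.003 to 0.008. Drags with 5 to 9 N either way; besides, two or three rust ledges between 0.011 and 0.032 each stop the draw dead.
- bolt_knob: The bolt's upright round brown knob, moving with the bolt. Origin on the rod's axis, 14 mm above the lid's face; z up. Stem 12 mm thick up to 22 mm, then a head 17 mm in diameter up to its flat top at 48 mm (62 mm above the lid). It snaps above about 60 N. It can be pushed either way or taken loosely between the fingers; the rod's guide straps reach 26 mm above the lid.
- knob_top (a point): Centre of the flat top of the knob. When the draw stops dead at a rust ledge, pressing harder does not help: running the bolt back by 8 to 10 mm from there (farther does no harm) breaks that ledge for good, and the next draw gets 9 mm or more past it, until the bolt runs freely to its stop.
- plate: White plate, 200 mm across, 20 mm high, with three iced biscuits; origin under its centre. Bystander.
- bowl: Blue plastic bowl, 136 mm across, 75 mm high; origin under its centre. Bystander.
- canister: White canister, 104 mm across, 150 mm high; origin under its centre. Bystander.
- jam_jar: Amber jar with a red lid, 72 mm across, 100 mm high; origin under its centre. Bystander.
- mug: Blue mug, 82 mm across, 92 mm high; origin under its centre. Bystander.
- shaker: Aluminium sugar shaker, 68 mm across, 124 mm high; origin under its centre. Bystander.
- spatula: Spatula with a wooden handle, 200 mm long, lying along its own x on the worktop. Bystander.

How it is judged (in metres and radians):
On the way, in this order (a step that is already met when the one before it is completed fails the run):
1. the bolt is drawn all the way back (within 8 mm of its stop) while the lid is still shut (value of joint bolt above 0.052 m and value of joint lid below 0.1 rad), for 0.2 s.
2. the lid is raised until it stands upright (at least 77 degrees) (value of joint lid above 1.35 rad), for 0.2 s.
At the end, for the whole second after the job is handed in: The bolt is drawn back to within 8 mm of its stop, the lid stands open at 77 degrees (1.35 rad) or more and at rest, and the robot has let go (value of joint bolt above 0.052 m and value of joint lid above 1.35 rad and velocity of joint lid between -0.05 and 0.05 rad/s); the robot touches nothing.
It fails at once if the bolt's knob is forced (more than 60 N) (contact force between the fingers and bolt_knob above 60 N).
It fails at once if a bystander is moved by more than 40 mm (distance of any of plate, bowl, canister, jam_jar, mug, shaker, spatula from where it was at the start of the episode above 0.04 m).
It also fails if it takes over 58 s, if anything falls off the work surface, if the arm or the gripper's body presses on something with over 40 N, if the wrist force passes 120 N, or if a joint passes its speed limit or range.

## Working session

There is one attempt and no reset: what is moved stays moved. The work goes in short steps, each a Python script; the robot and the scene stay as the last script left them, time stands still between calls to the robot, and variables do not carry over. Pictures are saved under pics/ and viewed, and the job is handed in when it is done.

```bash
ls; mkdir -p pics; python3 - <<'E'
from plant import robot, fingers, kin, viewer
import cv2
for n in ["scene","top","wrist"]:
    im=viewer.get_image(n); cv2.imwrite(f"pics/{n}0.png",im["color"][:,:,::-1])
    print(n,im["fov_y"],im["cx"],im["cy"],im.get("R"),im.get("t"),im.get("T_tool_cam"))
print(robot.read_t(),robot.read_tcp_rot())
E
```

```text
pics
scene 47.594819535555395 315.16830265545 233.0946952972724 [[-0.47920852  0.87751764  0.01794422]
 [ 0.68812339  0.3883151  -0.61294175]
 [-0.54483521 -0.28137907 -0.78992431]] [ 0.26742239 -0.28996369  1.67587815] None
top 53.95101587102281 323.3596612724351 247.64389995631876 [[-2.11508598e-02 -9.99776159e-01  5.21769984e-04]
 [-9.89102807e-01  2.08489975e-02 -1.45742772e-01]
 [ 1.45699271e-01 -3.59866911e-03 -9.89322380e-01]] [-0.00429539  0.58093833  1.2656431 ] None
wrist 69.00000927672392 325.2907430454355 239.80236774080652 None None [[ 2.44871814e-04 -9.44185519e-01 -3.29414096e-01  8.46717537e-02]
 [ 9.99999741e-01  4.54123349e-04 -5.58278902e-04 -1.05257507e-04]
 [ 6.76713487e-04 -3.29413874e-01  9.44185385e-01 -1.43001512e-01]
 [ 0.00000000e+00  0.00000000e+00  0.00000000e+00  1.00000000e+00]]
0.15 [[ 9.71151293e-01  2.38464072e-01 -2.27650132e-04]
 [ 2.38464106e-01 -9.71149791e-01  1.71839281e-03]
 [ 1.88692568e-04 -1.72310578e-03 -9.99998498e-01]]
```

View pics/scene0.png

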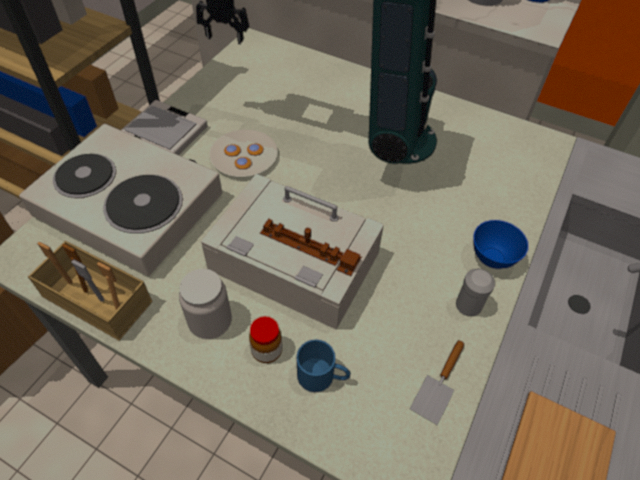

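View pics/top0.png

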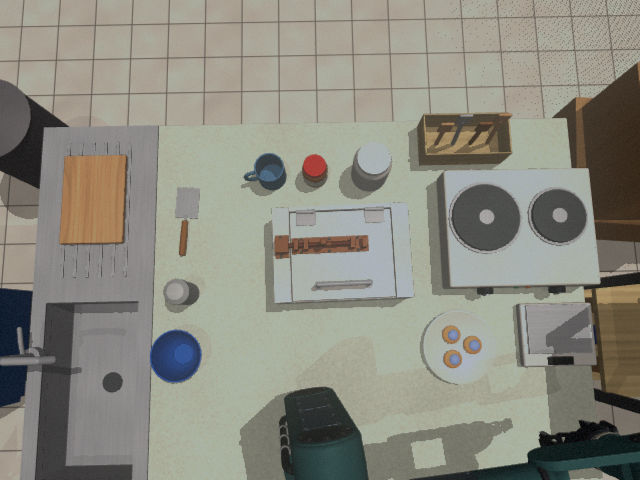

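The top view shows the chest at about (342,252), with the brown bolt spanning x 275–368 at row 243. The keeper is the block on the left at (281,247), and the bar is at (343,284). Next I'll measure these.

```bash
cat > h.py <<'E'
from plant import robot, fingers, kin, viewer
import numpy as np, cv2
def f_of(im): return 240/np.tan(np.radians(im["fov_y"]/2))
def pts(im,uv=None):
    f=f_of(im); z=im["range_z"]; v,u=np.mgrid[0:480,0:640]
    c=np.stack([(u-im["cx"])/f*z,(v-im["cy"])/f*z,z],-1)
    return (c-im["t"])@im["R"]
def ray(im,u,v,h):
    f=f_of(im); d=im["R"].T@np.array([(u-im["cx"])/f,(v-im["cy"])/f,1]); o=-im["R"].T@im["t"]
    return o+d*(h-o[2])/d[2]
E
python3 - <<'E'
from h import *
for n,box in [("top",(260,190,420,310)),("scene",(190,160,400,330))]:
    im=viewer.get_image(n); P=pts(im); c=im["color"]
    x0,y0,x1,y1=box
    cv2.imwrite(f"pics/{n}_z.png",cv2.resize(c[y0:y1,x0:x1,::-1],None,fx=(4.5 if n=="top" else 3.5),fy=(4.5 if n=="top" else 3.5),interpolation=cv2.INTER_CUBIC))
    H=P[...,2]
    if n=="top":
        m=((abs(H-.12)<.012)&(P[...,0]>.3)&(P[...,0]<.7)&(abs(P[...,1])<.26)).astype(np.uint8)
        k=max(cv2.findContours(m,cv2.RETR_EXTERNAL,cv2.CHAIN_APPROX_NONE)[0],key=cv2.contourArea)
        r=cv2.minAreaRect(k);b=cv2.boxPoints(r);print("rect",r)
        w=np.array([ray(im,*p,.12) for p in b]);print(w.round(4),w.mean(0).round(4), [np.linalg.norm(w[i]-w[i-1]).round(4) for i in range(4)])
    hsv=cv2.cvtColor(c,cv2.COLOR_RGB2HSV)
    br=(hsv[...,1]>120)&(hsv[...,0]<15)&(P[...,0]>.3)&(P[...,0]<.62)&(abs(P[...,1])<.2)&(H>.1)
    q=P[br]; print(n,"brown",br.sum(),q.min(0),q.max(0))
    t=br&(H>.168); print("knobtop",t.sum(),P[t].mean(0), np.argwhere(t).mean(0)[::-1] if t.any() else None, H[t].max() if t.any() else 0)
E
```

```text
rect ((341.6816101074219, 252.040283203125), (95.29434967041016, 139.61141967773438), 87.48863983154297)
[[ 0.6795  0.1227  0.12  ]
 [ 0.6883 -0.2464  0.12  ]
 [ 0.4374 -0.2452  0.12  ]
 [ 0.4293  0.1132  0.12  ]] [ 0.5586 -0.0639  0.12  ] [np.float64(0.2503), np.float64(0.3693), np.float64(0.2509), np.float64(0.3585)]
top brown 193 [ 0.39011361 -0.11540669  0.11909307] [0.60200524 0.10948475 1.33679885]
knobtop 16 [ 0.47284534 -0.01347569  0.83198547] [247.8125 212.875 ] 1.3367988505074062
scene brown 1591 [ 0.54706171 -0.12895002  0.11722304] [0.60578223 0.11362013 0.18511842]
knobtop 41 [ 0.58273891 -0.01067673  0.17936725] [307.14634146 231.73170732] 0.18511842001123174
```

```bash
true
```

```text
(no output)
```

View pics/top_z.png

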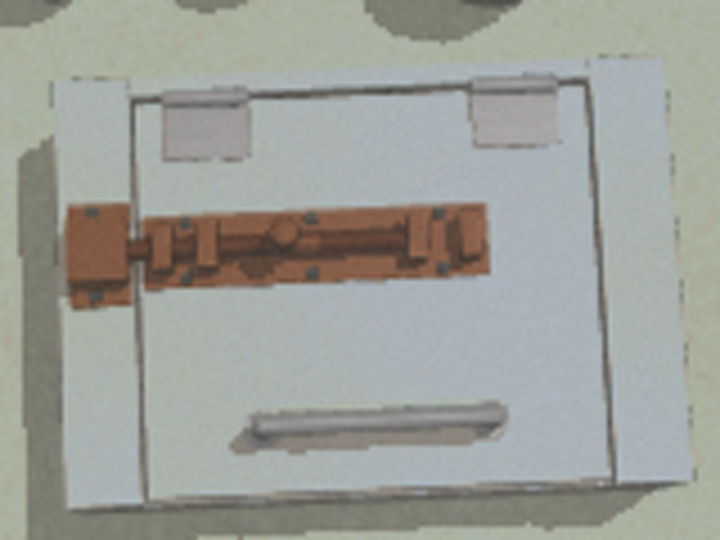

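View pics/scene_z.png

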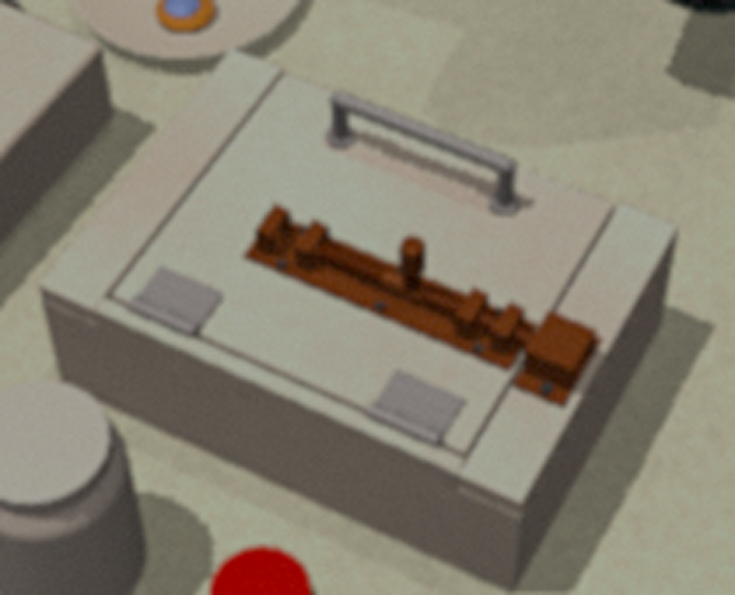

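The enlarged crops show the chest corners, in top-crop pixels, at (68,508), (692,480), (662,57) and (53,82). The knob top is at (284,229) and the bar runs from (258,423) to (500,413). Now I'll cast rays through these points.

```bash
python3 - <<'E'
from h import *
im=viewer.get_image("top"); s=viewer.get_image("scene")
T=lambda x,y,h: ray(im,260+(x+.5)/4.5-.5,190+(y+.5)/4.5-.5,h)
S=lambda x,y,h: ray(s,190+(x+.5)/3.5-.5,160+(y+.5)/3.5-.5,h)
FL,FR,BR,BL=[T(x,y,.12) for x,y in [(68,508),(692,480),(662,57),(53,82)]]
print("corners top",FL,FR,BR,BL)
C=(FL+FR+BR+BL)/4
print(C,[np.linalg.norm(a-b) for a,b in[(FL,FR),(BL,BR),(FL,BL),(FR,BR)]])
yv=(FL-FR+BL-BR); print("yaw from y",np.degrees(np.arctan2(-yv[0],yv[1])))
xv=(BL-FL+BR-FR); print("yaw from x",np.degrees(np.arctan2(xv[1],xv[0])))
SC=[S(x,y,.12) for x,y in [(677,231),(237,50),(42,288),(524,503)]]  # FL FR BR BL
print("scene",np.array(SC).round(4),np.mean(SC,0))
SC=np.array(SC); yv=SC[0]-SC[1]+SC[3]-SC[2]; print(np.degrees(np.arctan2(-yv[0],yv[1])))
print("knob top",T(284,229,.182),"scene",S(412,242,.182))
a,b=T(258,423,.164),T(500,413,.164);print("bar",a,b,(a+b)/2,np.linalg.norm(a-b))
a,b=S(512,165,.164),S(337,98,.164);print("bar s",a,b,(a+b)/2,np.linalg.norm(a-b))
E
```

```text
corners top [0.42978682 0.11142406 0.12      ] [ 0.43814692 -0.24489646  0.12      ] [ 0.68597977 -0.2393866   0.12      ] [0.67846147 0.11870428 0.12      ]
[ 0.55809375 -0.06353868  0.12      ] [np.float64(0.3564185810169954), np.float64(0.3581697917587766), np.float64(0.24878119583461203), np.float64(0.24789409803849624)]
yaw from y 1.2732371677110168
yaw from x 1.4756190330179797
scene [[ 0.436   0.1173  0.12  ]
 [ 0.4398 -0.2375  0.12  ]
 [ 0.6896 -0.2327  0.12  ]
 [ 0.6793  0.1234  0.12  ]] [ 0.56119049 -0.05740668  0.12      ]
1.129231488329285
knob top [ 0.57812782 -0.01485014  0.182     ] scene [ 0.57698373 -0.01336156  0.182     ]
bar [0.47280559 0.00173944 0.164     ] [ 0.47550599 -0.13213452  0.164     ] [ 0.47415579 -0.06519754  0.164     ] 0.13390119489371888
bar s [0.47347496 0.00638904 0.164     ] [ 0.47901026 -0.12741012  0.164     ] [ 0.47624261 -0.06051054  0.164     ] 0.13391360302590627
```

```bash
cat >> h.py <<'E'
yaw=np.radians(1.3); c,s=np.cos(yaw),np.sin(yaw)
EX=np.array([c,s,0]);EY=np.array([-s,c,0]);EZ=np.array([0,0,1.])
CH=np.array([.5597,-.061,0])
RK=np.column_stack([EX,-EY,-EZ])
KN=np.array([.5776,-.0142,.182])
E
python3 - <<'E'
from h import *
p=robot.read_tool_pos(); robot.servo_line([p[0],p[1],.33],v=.25)
robot.reach([KN[0],KN[1],.26],RK)
fingers.gripper_to(.036,30)
print(robot.read_t(),robot.read_tool_pos(),robot.read_width(),robot.read_wrist_force())
R=robot.read_tcp_rot();t=robot.read_tool_pos()
im=viewer.get_image("wrist"); cv2.imwrite("pics/w1.png",im["color"][:,:,::-1])
Tc=im["T_tool_cam"]; f=f_of(im)
for X in [KN]:
    q=Tc[:3,:3].T@(R.T@(X-t)-Tc[:3,3]); print(im["cx"]+f*q[0]/q[2],im["cy"]+f*q[1]/q[2])
E
```

```text
3.875 [ 0.57759562 -0.01426418  0.26000722] 0.03556484450606412 [ 0.02734204 -0.61347333  1.02364673]
325.42713628228773 250.26708014692719
```

View pics/w1.png

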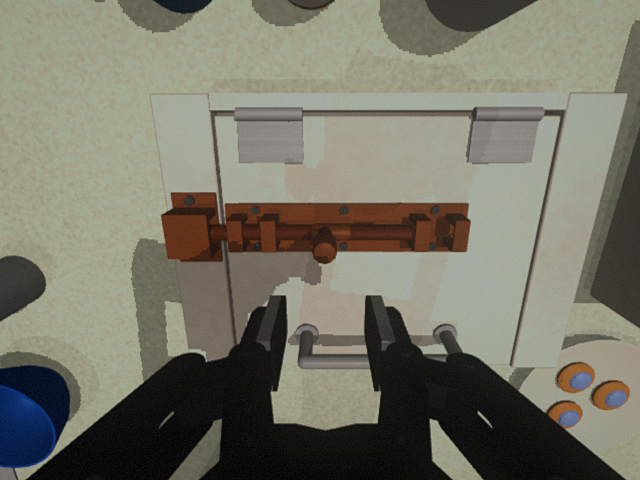

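The wrist view puts the knob top at (324,253), against a predicted (325,250), so the measurements agree. Next I'll descend over the knob and work the bolt.

```bash
python3 - <<'E'
from h import *
hit=robot.servo_line([KN[0],KN[1],.153],v=.08,until_force=10)
print("down hit",hit,robot.read_t(),robot.read_tool_pos())
if not hit:
    y0=robot.read_tool_pos()
    hit=robot.servo_line(y0-.040*EY,v=.02,until_force=20)
    t=robot.read_tool_pos(); print("draw",hit,(y0-t)@EY,robot.read_wrist_force()@EY,robot.read_t())
E
```

```text
down hit False 5.4083 [ 0.57805714 -0.01424963  0.15382605]
draw True 0.0143514006481394 1.88731698805533 6.5583
```

```bash
python3 - <<'E'
from h import *
y0=np.array([.5780,-.0142,.153])
F=lambda: (robot.read_wrist_force()@EY).round(1)
K=lambda: ((y0-robot.read_tool_pos())@EY*1000).round(1)
print(F(),K())
hit=robot.servo_line(y0-.040*EY,v=.015,until_force=20); print("draw",hit,K(),F(),robot.read_t())
robot.sleep(.1);print(K(),F())
# back: other finger gap ~18 mm + 10
hit=robot.servo_line(robot.read_tool_pos()*[1,1,0]+[0,0,.153]+.031*EY,v=.04,until_force=22); print("back",hit,K(),F(),robot.read_t())
robot.sleep(.1);print(K(),F())
E
```

```text
1.9 14.4
draw True 14.1 3.3 7.3417
14.0 3.5
back False -15.8 -5.4 8.3667
-15.9 -4.9
```

```bash
cat > stroke.py <<'E'
from h import *
import sys
y0=np.array([.5780,-.0142,.153])
F=lambda: (robot.read_wrist_force()@EY).round(1)
K=lambda: ((y0-robot.read_tool_pos())@EY*1000).round(1)
def draw(end=.075,lim=20):
    robot.servo_line(y0-(K()/1000+.014)*EY,v=.04,until_force=lim)  # mostly free gap
    k=K(); hit=robot.servo_line(y0-end*EY,v=.03,until_force=lim); print("draw",k,hit,K(),F(),robot.read_t()); return hit
def back():
    k=K()/1000
    hit=robot.servo_line(y0-(k-.031)*EY,v=.04,until_force=22); print("back",hit,K(),F(),robot.read_t())
E
python3 - <<'E'
from stroke import *
h=draw()
E
```

```text
draw -2.0 True 22.6 3.2 10.2583
```

```bash
python3 - <<'E'
from stroke import *
for i in range(4):
    back()
    a=K(); draw(); b=K()
    if b>45: break
print(robot.read_t(),robot.read_tool_pos())
E
```

```text
back False -7.3 -4.8 11.2
draw 6.6 True 31.2 3.5 12.9167
back False 1.1 -5.5 13.8583
draw 15.0 True 59.8 2.9 15.9333
15.9333 [ 0.5792774  -0.07402133  0.15233274]
```

```bash
python3 - <<'E'
from stroke import *
hit=robot.servo_line(y0-.075*EY,v=.02,until_force=25); print(hit,K(),F())
# centre fingers off the knob (gap half), then up
robot.servo_line(y0-(K()/1000-.009)*EY,v=.05)
p=robot.read_tool_pos(); hit=robot.servo_line([p[0],p[1],.30],v=.2,until_force=15);print("up",hit,robot.read_t())
p=CH-.085*EX
robot.servo_line([p[0]-.06,p[1],.33],v=.3)
for n,b in [("top",(260,190,420,310)),("scene",(190,160,400,330))]:
    im=viewer.get_image(n); cv2.imwrite(f"pics/{n}2.png",cv2.resize(im["color"][b[1]:b[3],b[0]:b[2],::-1],None,fx=3.5,fy=3.5))
print(robot.read_t())
p=CH+EX*.110+EZ*.12
RB=np.column_stack([-EY,-EX,-EZ])   # tool y along -x
for RR in (RB,RB*[-1,-1,1]):
  print(np.round(np.linalg.det(RR)))
  for th in (0,30,60,80,88):
    t=np.radians(th); B=p+EX*(-.195*np.cos(t)+.04*np.sin(t))+EZ*(.195*np.sin(t)+.04*np.cos(t)-.019)
    print(th,B.round(3),kin.solve_ik(B,RR), kin.solve_ik(B+[0,0,.1],RR) is not None)
E
```

```text
True 59.3 3.2
up False 17.6833
18.4917
1.0
0 [ 0.475 -0.063  0.141] None False
30 [ 0.521 -0.062  0.233] None False
60 [ 0.607 -0.06   0.29 ] None False
80 [ 0.675 -0.058  0.3  ] None False
88 [ 0.703 -0.058  0.297] None False
1.0
0 [ 0.475 -0.063  0.141] [-1.43388927e+01 -2.04036857e+00  9.60632556e+01 -2.54444375e-14
  8.59771130e+01 -1.56388927e+01] True
30 [ 0.521 -0.062  0.233] [-1.29707208e+01  1.71623722e+00  8.17819411e+01 -2.54444375e-14
  9.65018217e+01 -1.42707208e+01] True
60 [ 0.607 -0.06   0.29 ] [-1.09661202e+01  1.25892404e+01  6.33358175e+01 -2.54444375e-14
  1.04074942e+02 -1.22661202e+01] True
80 [ 0.675 -0.058  0.3  ] [-9.73224357e+00  2.20550348e+01  5.02430512e+01 -2.54444375e-14
  1.07701914e+02 -1.10322436e+01] True
88 [ 0.703 -0.058  0.297] [-9.30099301e+00  2.60810343e+01  4.50672148e+01 -2.54444375e-14
  1.08851751e+02 -1.06009930e+01] True
```

View pics/scene2.png

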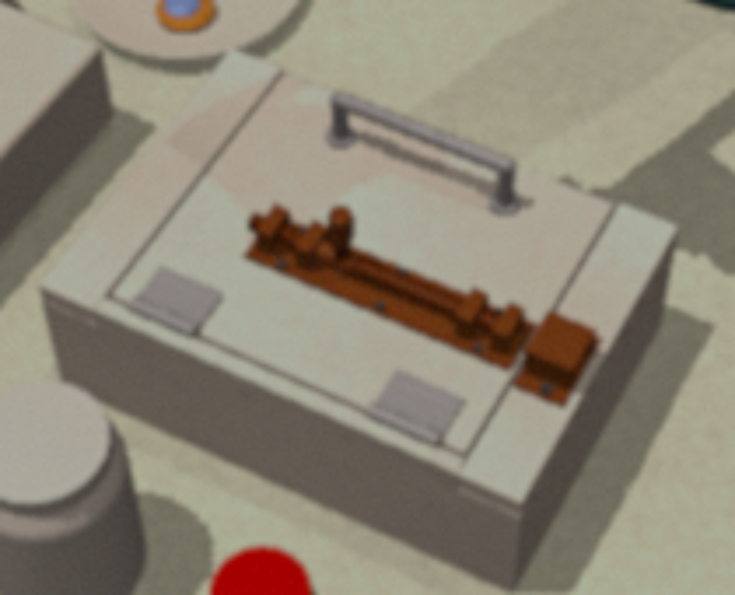

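The knob has moved along to (340,215) and sits against the right strap, with the rod's tail showing. The nose is clear of the keeper, so I'll grip the bar next.

```bash
cat >> h.py <<'E'
RB=np.column_stack([EY,EX,-EZ])
HG=CH+EX*.110+EZ*.12
def bar(t): return HG+EX*(-.195*np.cos(t)+.04*np.sin(t))+EZ*(.195*np.sin(t)+.04*np.cos(t)-.019)
E
python3 - <<'E'
from h import *
s=viewer.get_image("scene")
S=lambda x,y,h: ray(s,190+(x+.5)/3.5-.5,160+(y+.5)/3.5-.5,h)
print("knob travel",np.linalg.norm(S(340,215,.182)-S(412,242,.182)))
b=bar(0)
robot.reach([b[0],b[1],.26],RB)
fingers.gripper_to(.05,70)
hit=robot.servo_line(b,v=.1,until_force=12); print(hit,robot.read_tool_pos(),robot.read_t())
if not hit:
    fingers.gripper_to(0.0,70)
    print(robot.read_width(),robot.read_tool_pos(),robot.read_wrist_force(),robot.read_t())
    im=viewer.get_image("wrist"); cv2.imwrite("pics/w3.png",im["color"][:,:,::-1])
E
```

```text
knob travel 0.051584397309487294
False [ 0.47528904 -0.06306813  0.14189977] 21.5
0.009544787629781497 [ 0.47176298 -0.06307935  0.14163453] [-9.29121014 -0.32174118  6.97753492] 21.9417
```

View pics/w3.png

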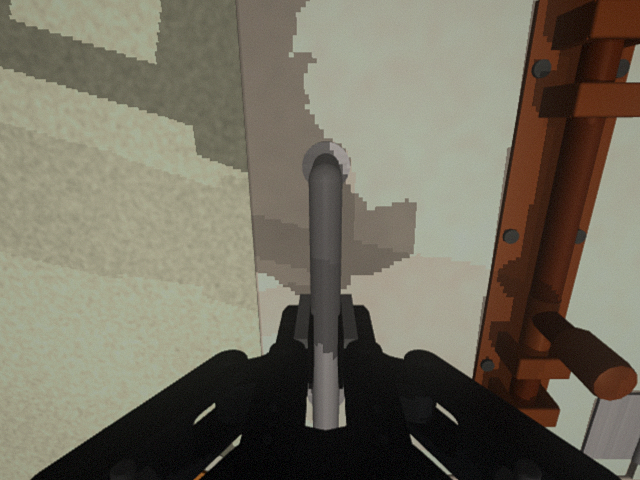

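The bar is held between the pads near (325,300), and the grip pulled the TCP 3.5 mm towards -x. I'll shift the arc to match and raise the lid in stages, watching the force.

```bash
python3 - <<'E'
from h import *
off=-.0045*EX
for th in (3,8,15,22):
    hit=robot.servo_line(bar(np.radians(th))+off,v=.08,until_force=60)
    print(th,hit,(robot.read_tool_pos()-bar(np.radians(th))-off).round(4),robot.read_wrist_force().round(1),robot.read_width().round(4),robot.read_t())
    if hit: break
im=viewer.get_image("scene"); cv2.imwrite("pics/s4.png",im["color"][:,:,::-1])
E
```

```text
Traceback (most recent call last):
AttributeError: 'float' object has no attribute 'round'
```

```bash
python3 - <<'E'
from h import *
off=-.0045*EX
for th in (4,8,15,22):
    hit=robot.servo_line(bar(np.radians(th))+off,v=.08,until_force=60)
    print(th,hit,(robot.read_tool_pos()-bar(np.radians(th))-off).round(4),robot.read_wrist_force().round(1),robot.read_width(),robot.read_t())
    if hit: break
im=viewer.get_image("scene"); cv2.imwrite("pics/s4.png",im["color"][:,:,::-1])
E
```

```text
4 False [ 0.0007 -0.0001 -0.002 ] [ 6.8 -0.5 -9.9] 0.009653088142094741 22.525
8 False [ 0.0004 -0.     -0.0016] [  5.7  -1.7 -11.1] 0.00981388827386884 22.85
15 False [-0.0001 -0.0001 -0.0011] [  4.2  -1.6 -11.5] 0.009323904363182846 23.3
22 False [-0.0003 -0.     -0.    ] [  0.7  -1.6 -10. ] 0.009621549693663226 23.75
```

View pics/s4.png

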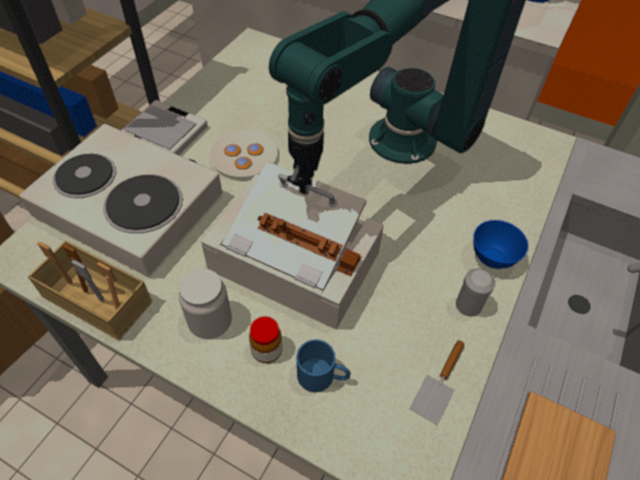

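The lid is rising, with the bar gripped at (305,180) and about 10 N on the wrist. I'll carry on round the arc.

```bash
python3 - <<'E'
from h import *
off=-.0045*EX
for th in (30,38,46,54,62,69,76,82,86):
    hit=robot.servo_line(bar(np.radians(th))+off,v=.08,until_force=50)
    print(th,hit,(robot.read_tool_pos()-bar(np.radians(th))-off).round(4),robot.read_wrist_force().round(1),round(robot.read_width(),4),robot.read_t())
    if hit: break
im=viewer.get_image("scene"); cv2.imwrite("pics/s5.png",im["color"][:,:,::-1])
im=viewer.get_image("wrist"); cv2.imwrite("pics/w5.png",im["color"][:,:,::-1])
E
```

```text
30 False [-0.0009 -0.      0.0006] [-4.7 -1.8 -6.3] 0.0092 24.3
38 False [-0.001 -0.     0.002] [-7.2 -1.1 -2.7] 0.0096 24.8
46 False [-0.0016 -0.      0.0027] [-9.4 -1.5  0.8] 0.0098 25.3
54 False [-0.0011 -0.      0.0045] [-9.1 -0.9  2.9] 0.0098 25.8
62 False [-0.0004  0.      0.0061] [-9.  -0.4  5.2] 0.0095 26.3
69 False [-0.0001  0.      0.0069] [-7.  -1.1  7.2] 0.0092 26.75
76 False [0.0001 0.0001 0.0076] [-5.8 -1.5  8.3] 0.0092 27.2
82 False [0.0016 0.0002 0.0076] [-2.3 -1.1  6.4] 0.0093 27.6083
86 False [0.0014 0.0001 0.0076] [-2.2 -0.7  7.9] 0.0093 27.9333
```

View pics/s5.png

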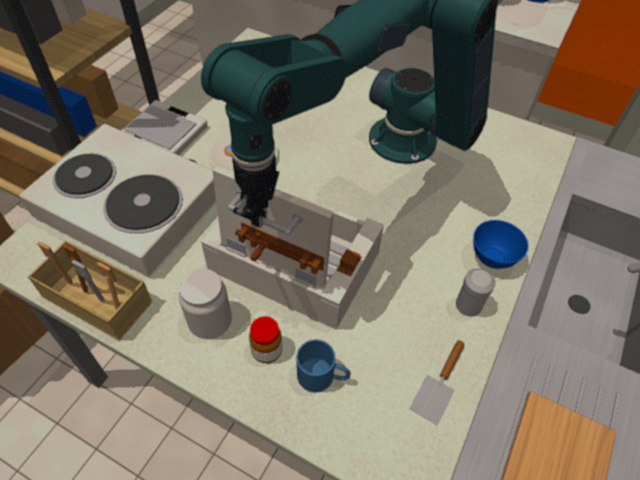

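View pics/w5.png

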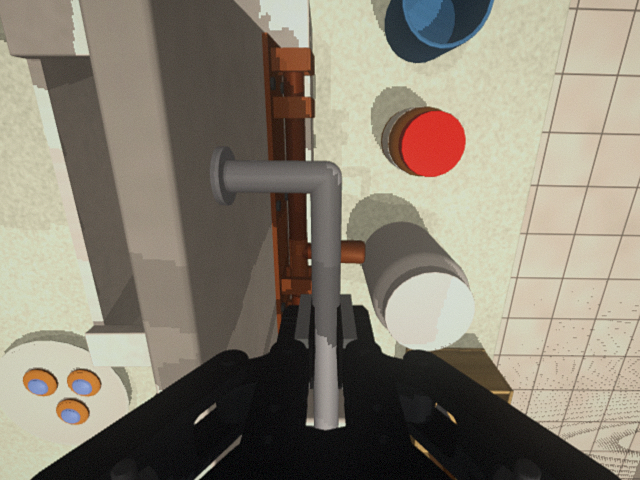

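The lid stands close to upright and the fingers sit clear of its face, with the bar vertical at (325,300) in the wrist view. I'll open slightly and retreat straight up.

```bash
python3 - <<'E'
from h import *
fingers.gripper_to(.03)
print(robot.read_width(),robot.read_tool_pos(),robot.read_wrist_force().round(1),robot.read_t())
p=robot.read_tool_pos(); hit=robot.servo_line(p+[0,0,.11],v=.1,until_force=10); print(hit,robot.read_tool_pos(),robot.read_wrist_force().round(1),robot.read_t())
E
```

```text
0.029863452680373017 [ 0.69380919 -0.05759914  0.30350807] [ 3.8 -0.1  8.4] 28.3667
False [ 0.69376564 -0.05755792  0.4125823 ] [0.8 0.4 0.1] 29.6667
```

```bash
python3 - <<'E'
from h import *
p=robot.read_tool_pos(); robot.servo_line([.45,-.15,.44],v=.25)
robot.reach([.25,-.35,.35],RK)
print(robot.read_t(),robot.read_wrist_force().round(1))
for n,b in [("top",(240,110,440,310)),("scene",(180,120,400,330))]:
    im=viewer.get_image(n); cv2.imwrite(f"pics/{n}6.png",cv2.resize(im["color"][b[1]:b[3],b[0]:b[2],::-1],None,fx=2.8,fy=2.8))
    cv2.imwrite(f"pics/{n}6f.png",im["color"][:,:,::-1])
    P=pts(im)
    q=P.reshape(-1,3); m=(q[:,2]>.19)&(q[:,2]<.36)&(abs(q[:,0]-.67)<.08)&(abs(q[:,1]+.06)<.17); L=q[m]
    if m.sum()>30:
        x=(L-HG)@EX; z=L[:,2]-.12
        lo=np.median(x[(z>.07)&(z<.10)]); hi=np.median(x[(z>.19)&(z<.22)]) if ((z>.19)&(z<.22)).any() else None
        print(n,m.sum(),lo,hi,z.max())
E
```

```text
32.0083 [ 0.5 -0.3 -0. ]
top 2712 -0.02616375769925557 0.009699920093150818 0.23725890073456818
scene 7514 0.004685860556525013 -0.016678193089423032 0.23502365090702898
```

View pics/scene6f.png

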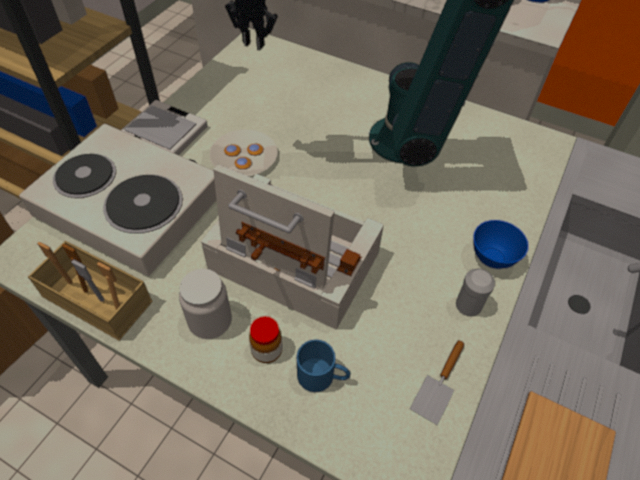

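View pics/top6.png

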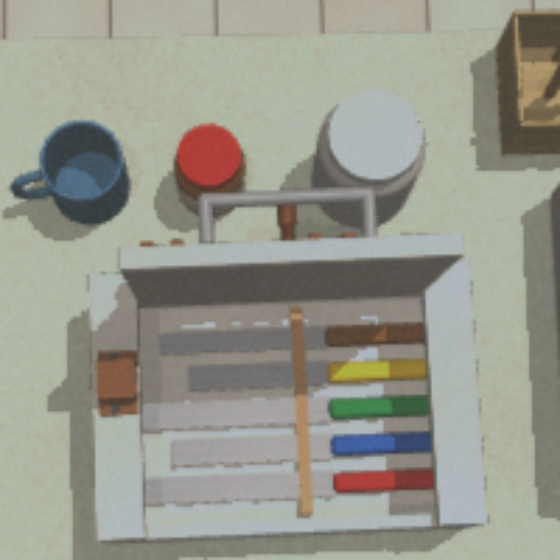

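The lid stands open by itself and the bystanders look undisturbed. I'll check the lid angle with a plane fit on its face, and the bolt travel from the knob.

```bash
python3 - <<'E'
from h import *
im=viewer.get_image("scene");P=pts(im);c=im["color"]
hsv=cv2.cvtColor(c,cv2.COLOR_RGB2HSV)
m=np.zeros((480,640),np.uint8); cv2.fillPoly(m,[np.array([(222,178),(328,214),(327,245),(300,236),(224,212)])],1)
q=P[(m>0)&(hsv[...,1]<60)]
for it in range(6):
    ce=np.median(q,0); n=np.linalg.svd(q-q.mean(0),full_matrices=False)[2][2]; n*=np.sign(n@EX)
    d=(q-q.mean(0))@n; q=q[abs(d)<max(.003,2*d.std())]
print(len(q),d.std(),n,"lid angle deg",np.degrees(np.arctan2(n@EX,n[2])))
br=(hsv[...,1]>120)&(hsv[...,0]<15); ys=[(P[...,1])[br&(m<2)]]
# knob: brown pixels farthest out from lid face
dist=(P-q.mean(0))@n
k=br&(dist>.04)&(dist<.08)&(P[...,2]>.15)&(abs(P[...,1])<.2)&(P[...,0]<.85)
print("knob px",k.sum(),np.argwhere(k).mean(0)[::-1],np.median(P[k],0),"chest y",np.median((P[k]-CH)@EY),"before",(KN-CH)@EY)
np.set_printoptions(precision=3)
E
```

```text
2836 0.0012138284558566553 [0.99630275 0.02383912 0.08253807] lid angle deg 85.26552733152283
knob px 71 [255.70422535 253.84507042] [ 0.71385995 -0.05943579  0.22034513] chest y -0.001761363369076234 before 0.04638185084534949
```

The lid measures 85°. The bolt is within 4 mm of its stop: three ledges showed up at 45.4, 36.9 and 28.3 mm before the dead stop, and with all of them in 11–32 mm the stop lies at 56.4–60.3 mm. Handing in.

```bash
python3 - <<'E'
from h import *
robot.close_job(); print(robot.read_t())
E
```

```text
the job is handed in; nothing more can be done
the job is handed in; nothing more can be done
```

The bolt is free and drawn back, the lid stands upright by itself, and I handed the job in after about 32 s of robot time. No verdict was reported.

- **Bolt:** I straddled the knob loosely and worked it with short strokes. Every draw was set to stop at 20–25 N, and three rust ledges broke on the back strokes. The draw then ended dead at the same place twice.
- **Lid:** I gripped the bar and swung the lid up; the wrist readings at the stops along the arc were about 12 N at most. Then I let go and backed the arm away. A plane fit after release put the lid at about 85°, where 77° is needed.
- **Bystanders:** They look unmoved in the last pictures; I did not measure their positions.

**Checks that disagreed:**
- **Bolt travel:** Camera estimates of the knob's travel (48 and 52 mm) are rough and a little below the roughly 52 mm or more expected. From the ledge positions and the dead stop I put the bolt at 56–60 mm, which is past the 52 mm required.
- **Tool height:** The tool ended about 7.6 mm above its commanded height at the top of the arc. An 8 N upward reading remained after the fingers opened, and I did not find the cause. It was gone once the arm had lifted clear.

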